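# Grade feeder nozzles through the indexed shutter

## Robot

A 6-joint arm with a two-finger parallel gripper is mounted at the origin on the work surface. World frame = base frame: x ahead of the robot, y to its left, z up, the work surface at z = 0. Lengths are in m, angles in rad, forces in N, time in s.
With the tool pointing down it reaches from about 0.3 to 0.875 m from the base axis. Payload 6.4 kg.
Tool frame: the origin (TCP) lies midway between the tips of the shut fingers; the grasp point (between the pads) lies 19 mm behind it; z points along the fingers, y is the line along which they close (so a half turn about z gives the same grasp; the last joint's range is limited). The gripper opens to 85 mm and grips with 20 to 120 N. Pads are 22 mm wide; open, the fingers measure 114 mm over their backs; the gripper's body (76 mm by 85 mm) begins 54 mm behind the grasp point. The pads swing forward as they close: fully open they stand 13 mm farther back than shut.
Start: joints at [-1.342, 0.181, 1.607, -0, 1.354, -0.206], TCP at [0.242, -0.522, 0.199] pointing down, gripper open.
Joint ranges: [-2.99, 2.99], [-0.89, 2.07], [0.3, 2.58], [-1.14, 4.28], [0, 2.63], [-3.12, 3.12]. Speed limits (rad/s): [2.57, 2.57, 3.01, 3.14, 3.14, 3.14].

## Interface

Orientations are given as a unit quaternion [w, x, y, z].
In Python, from bench import status, camera, ctrl gives the robot as it stands. The module is installed in compiled form; this text tells all that it offers.
- The arm moves only by the shell command python3 -m handwheel 'ROWS'. ROWS is JSON, a list that holds one entry, the list of rows, each a list of 7 numbers: the opening, from -1 (shut) to 1 (fully open), then the shift along the tool's x, y, z in cm, then the turn, a rotation vector about the tool's x, y, z in degrees. A call has 1 to 10 rows; each row is the pose to reach, as a shift and turn from the pose commanded when the call began, along the tool's axes at that moment; what a row does not reach only later rows make up. A row lasts 1/8 s, in which the tool goes at most 62.5 mm and 10.7 degrees, less where a joint would pass 70% of its speed; a pose out of reach is approached as far as the arm can. A call with a gripper value outside its range is refused whole. The fingers move at their own pace and stop on an object; the grip force is fixed at half the most. Time passes only in rows, so rows that repeat a pose let the fingers close. It gives the time, the measured TCP pose, the force, the opening and the grip force at its end, in the units of the state.
- status.get_obs(): the state, without advancing time (a new reading comes with each control period).
- camera(name): name is "scene" or "top" or "wrist"; returns a dict with "frame" (420x560x3 uint8, blue, green, red), "depth" (420x560 float32, m along the optical axis (not along the pixel's ray), 0 where there is no reading), "fx", "fy", "cx", "cy" (pixels), "dist" ([k1, k2, p1, p2, k3] as OpenCV has them; the pictures are not rectified), "extrinsics" (4x4, takes a point from camera to world coordinates); the wrist camera has in their place "hand_eye" (4x4, takes a point from camera to tool coordinates, whose origin is the TCP and whose axes are the flange's). Camera axes: x right, y down, z forward; pixel columns grow to the right and rows downward; lengths in m; the calibration is good to about 2 mm. A picture is of the moment at which its call begins: read the wrist's pose just before it.
- ctrl.hand_in(): hands the job in; it is judged then, once.
The state is a dict: "time_s": time; "q": joint angles; "dq": joint speeds; "joint_efforts": joint torques, N m; "eef_pos": TCP position; "eef_rot": TCP orientation; "wrist_force": force on the tool from outside, world axes, zero at the start; "torque": the same for the moment, N m; "opening": opening from 0.0 (shut) to 1.0 (fully open); "grasp_force": force on a finger pad.
Only numpy, scipy, OpenCV 4.12 (cv2) and the standard library are available. Lean on these libraries where they do the work, as an engineer would, in place of code of your own. Each camera call takes 0.05 s, during which the arm holds its last target. There are 200 camera calls.

## Task

Grade the brass feeder nozzles on the bench with the grading box: slide its shutter from closed to the first stop and let every nozzle that passes the small bore drop through into the box, putting back on the bench any that does not pass. Only when all the small ones are in, slide the shutter on to the second stop and drop the remaining nozzles through the large bore. Then slide the shutter back until it clicks fully closed, leaving the cone, key bar and bumper where they are.

Things in the scene. Friction and masses are not known exactly. Their poses are not given: they have to be found in the camera images.
- grader: Grey steel grading box, fixed, 160 x 200 mm, deck top 164 mm up; origin: centre of its underside, z up, y along the shutter's slide. A wall at y = 0 parts two closed chambers with sloping floors and a clear window at +x: small nozzles +y, large ones -y. Deck ports 48 mm square at x -30, y +47.5 (small) and -47.5 mm (large). Rails end 4 mm above the shutter. Index housing, 40 mm deep, at -x.
- shutter (a joint): Travel (m, to the box's +y) of the steel shutter plate, 80 x 252 x 6 mm, on the box's deck; its top is 170 mm above the bench. Click stops: 0 closed, 0.050 small bore over the small port, 0.100 large bore over the large port. A detent pulls it into the nearest stop if let go within 20 mm of it; leaving a stop takes up to 7 N. Ends of travel -0.004 and 0.104.
- handle (a point): Centre of the shutter's black handle, an upright bar 14 mm thick (along the box's y), 40 mm wide (along the box's x), standing 36 mm high on the plate; the point is 18 mm above the plate's top. Axes as the grading box's.
- small_bore (a point): Centre of the shutter's small gauge bore, 38 mm in diameter, at the plate's top; 72.5 mm from the handle towards the box's +y. It moves with the shutter.
- large_bore (a point): Centre of the shutter's large gauge bore, 48 mm in diameter, at the plate's top; 72.5 mm from the handle towards the box's -y. It moves with the shutter.
- nozzle1_mid (a point): Centre (24 mm above its foot) of a brass feeder nozzle, upright on the bench at the start: 48 mm tall, the upper 26 mm a round barrel 24 mm in diameter, the lower 22 mm a round skirt with chamfered foot, 33 mm (small) or 43 mm (large) in diameter. The name does not tell which: small ones pass the small bore, large ones only the large bore. z axis up the barrel; 85 to 220 g; None if absent.
- nozzle2_mid (a point): Centre (24 mm above its foot) of a brass feeder nozzle, upright on the bench at the start: 48 mm tall, the upper 26 mm a round barrel 24 mm in diameter, the lower 22 mm a round skirt with chamfered foot, 33 mm (small) or 43 mm (large) in diameter. The name does not tell which: small ones pass the small bore, large ones only the large bore. z axis up the barrel; 85 to 220 g; None if absent.
- nozzle3_mid (a point): Centre (24 mm above its foot) of a brass feeder nozzle, upright on the bench at the start: 48 mm tall, the upper 26 mm a round barrel 24 mm in diameter, the lower 22 mm a round skirt with chamfered foot, 33 mm (small) or 43 mm (large) in diameter. The name does not tell which: small ones pass the small bore, large ones only the large bore. z axis up the barrel; 85 to 220 g; None if absent.
- nozzle4_mid (a point): Centre (24 mm above its foot) of a brass feeder nozzle, upright on the bench at the start: 48 mm tall, the upper 26 mm a round barrel 24 mm in diameter, the lower 22 mm a round skirt with chamfered foot, 33 mm (small) or 43 mm (large) in diameter. The name does not tell which: small ones pass the small bore, large ones only the large bore. z axis up the barrel; 85 to 220 g; None if absent.
- nozzle5_mid (a point): Centre (24 mm above its foot) of a brass feeder nozzle, upright on the bench at the start: 48 mm tall, the upper 26 mm a round barrel 24 mm in diameter, the lower 22 mm a round skirt with chamfered foot, 33 mm (small) or 43 mm (large) in diameter. The name does not tell which: small ones pass the small bore, large ones only the large bore. z axis up the barrel; 85 to 220 g; None if absent.
- cone: Bystander: cracked white plastic spreader cone, 70 mm across and 50 mm high; origin at the centre of its underside.
- key_bar: Bystander: steel shaft key bar, 12 x 100 x 12 mm, lying along its y; origin at the centre of its underside.
- bumper: Bystander: black rubber bumper, 52 mm in diameter, 30 mm high; origin at the centre of its underside.
Mind the look-alikes: they are no part of the job. Leave any orange or purple look-alike of the part that bears nozzle1_mid alone.

How it is judged:
On the way, in this order (a step that is already met when the one before it is completed fails the run):
1. the shutter rests at its first stop (50 mm, within 5 mm) (value of joint shutter between 0.045 and 0.055 m), for 0.3 s.
2. every small nozzle has dropped into the small-nozzle chamber (x of nozzle1_mid in the frame of grader between -0.078 and 0.078 m and y of nozzle1_mid in the frame of grader between 0.002 and 0.098 m and z of nozzle1_mid in the frame of grader between 0 and 0.135 m and x of nozzle3_mid in the frame of grader between -0.078 and 0.078 m and y of nozzle3_mid in the frame of grader between 0.002 and 0.098 m and z of nozzle3_mid in the frame of grader between 0 and 0.135 m and x of nozzle5_mid in the frame of grader between -0.078 and 0.078 m and y of nozzle5_mid in the frame of grader between 0.002 and 0.098 m and z of nozzle5_mid in the frame of grader between 0 and 0.135 m), for 0.2 s.
3. the shutter rests at its second stop (100 mm, within 5 mm) (value of joint shutter between 0.095 and 0.105 m), for 0.3 s.
4. every large nozzle has dropped into the large-nozzle chamber (x of nozzle2_mid in the frame of grader between -0.078 and 0.078 m and y of nozzle2_mid in the frame of grader between -0.098 and -0.002 m and z of nozzle2_mid in the frame of grader between 0 and 0.135 m and x of nozzle4_mid in the frame of grader between -0.078 and 0.078 m and y of nozzle4_mid in the frame of grader between -0.098 and -0.002 m and z of nozzle4_mid in the frame of grader between 0 and 0.135 m), for 0.2 s.
At the end, for the whole second after the job is handed in: Every small nozzle lies in the small-nozzle chamber and every large nozzle in the large-nozzle chamber (centre within the chamber's walls, below 135 mm), and the shutter is at rest at its closed stop, within 5 mm (all of step 2 and all of step 4 and value of joint shutter between -0.005 and 0.005 m and velocity of joint shutter between -0.01 and 0.01 m/s); the robot touches nothing.
It fails at once if the cone is moved more than 30 mm (distance of cone from where it was at the start of the episode above 0.03 m).
It fails at once if the key_bar is moved more than 30 mm (distance of key_bar from where it was at the start of the episode above 0.03 m).
It fails at once if the bumper is moved more than 30 mm (distance of bumper from where it was at the start of the episode above 0.03 m).
Of nozzle1, nozzle3, nozzle5 only 2 to 3 are there at a start; the rules pass over those that are not, and their reading is None.
Of nozzle2, nozzle4 only 1 to 2 are there at a start; the rules pass over those that are not, and their reading is None.
At some moment in a run one of nozzle1, nozzle2, nozzle3, nozzle4, nozzle5 may be knocked a few centimetres aside while the robot is not near it.
It also fails if it takes over 210 s, if anything falls off the work surface, if the arm or the gripper's body presses on something with over 40 N, if the wrist force passes 120 N, or if a joint passes its speed limit or range.

## Working session

There is one attempt and no reset: what is moved stays moved. The work goes in short steps, Python scripts to look and compute and a shell command to move; the robot and the scene stay as the last step left them, time stands still between calls to the robot, and variables do not carry over. Pictures are saved under pics/ and viewed, at most 14 in all, crops included, and the job is handed in when it is done.

```bash
mkdir -p pics
cat > h.py <<'E'
import numpy as np, cv2, json
from scipy.spatial.transform import Rotation as R
from bench import status, camera, ctrl
def obs(): return status.get_obs()
def T_tool(o):
    T=np.eye(4); q=o['eef_rot']; T[:3,:3]=R.from_quat([q[1],q[2],q[3],q[0]]).as_matrix(); T[:3,3]=o['eef_pos']; return T
def grab(name):
    o=obs(); c=camera(name)
    E=T_tool(o)@np.array(c['hand_eye']) if name=='wrist' else np.array(c['extrinsics'])
    c['E']=E; c['K']=np.array([[c['fx'],0,c['cx']],[0,c['fy'],c['cy']],[0,0,1]]); c['o']=o
    np.savez('pics/last_%s.npz'%name,frame=c['frame'],depth=c['depth'],E=E,K=c['K'],dist=np.array(c['dist']))
    return c
def load(name): return dict(np.load('pics/last_%s.npz'%name))
def ray(c,u,v):
    p=cv2.undistortPoints(np.array([[[u,v]]],float),c['K'],np.array(c['dist'],float))[0,0]
    return c['E'][:3,3], c['E'][:3,:3]@np.array([p[0],p[1],1.])
def onplane(c,u,v,z):
    o,d=ray(c,u,v); return o+d*(z-o[2])/d[2]
def cloud(c):
    h,w=c['depth'].shape; g=np.stack(np.meshgrid(np.arange(w),np.arange(h)),-1).reshape(-1,1,2).astype(float)
    p=cv2.undistortPoints(g,c['K'],np.array(c['dist'],float))[:,0]; P=np.c_[p,np.ones(len(p))]*c['depth'].reshape(-1,1)
    return (P@c['E'][:3,:3].T+c['E'][:3,3]).reshape(h,w,3)
def project(c,P):
    Ei=np.linalg.inv(c['E']); return cv2.projectPoints(np.atleast_2d(P).astype(float),cv2.Rodrigues(Ei[:3,:3])[0],Ei[:3,3],c['K'],np.array(c['dist'],float))[0][:,0]
def save(c,n,box=None,s=1):
    f=c['frame']
    if box: f=f[box[1]:box[3],box[0]:box[2]]
    cv2.imwrite('pics/'+n,cv2.resize(f,None,fx=s,fy=s))
def delta(target,R_t=None):
    "shift in tool cm to reach target from current TCP"
    T=T_tool(obs()); return np.round(T[:3,:3].T@(np.array(target)-T[:3,3])*100,2)
E
python3 - <<'E'
from h import *
c=grab('top');save(c,'top.png');print(c['E'].round(3),c['K'])
c=grab('scene');save(c,'scene.png');print(c['E'].round(3))
o=obs();print(o,T_tool(o).round(3))
E
```

```text
[[ 0.016 -0.992  0.124  0.446]
 [-1.    -0.016 -0.002 -0.074]
 [ 0.004 -0.124 -0.992  1.212]
 [ 0.     0.     0.     1.   ]] [[530.77412118   0.         286.12185554]
 [  0.         530.77412118 205.86379792]
 [  0.           0.           1.        ]]
[[ 0.239  0.761 -0.603  1.065]
 [ 0.971 -0.186  0.15  -0.165]
 [ 0.002 -0.621 -0.784  0.776]
 [ 0.     0.     0.     1.   ]]
{'time_s': 0.1, 'q': array([-1.34229670e+00,  1.81503922e-01,  1.60793460e+00,  1.36741787e-05,
        1.35381043e+00, -2.06285992e-01]), 'dq': array([ 0.00036194, -0.00189855, -0.00095421, -0.0004963 ,  0.0007012 ,
        0.00139129]), 'joint_efforts': array([ 1.61620446e-04, -4.45876336e+01, -3.52236879e+01, -3.61255225e-04,
        4.20495504e-03, -2.41981394e-05]), 'eef_pos': array([ 0.24209546, -0.52092505,  0.19824054]), 'eef_rot': array([-8.28172259e-04,  9.76463082e-01,  2.15683016e-01, -2.52278003e-06]), 'wrist_force': array([ 0.32443661,  0.42335773, -0.25682204]), 'torque': array([-0.07277876, -0.00148303,  0.00290015]), 'grasp_force': 0.0, 'opening': 1.0009151662299747} [[ 0.907  0.421 -0.     0.242]
 [ 0.421 -0.907  0.002 -0.521]
 [ 0.    -0.002 -1.     0.198]
 [ 0.     0.     0.     1.   ]]
```

View pics/top.png

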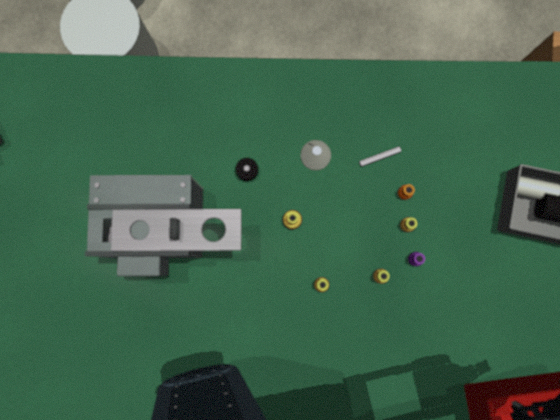

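View pics/scene.png

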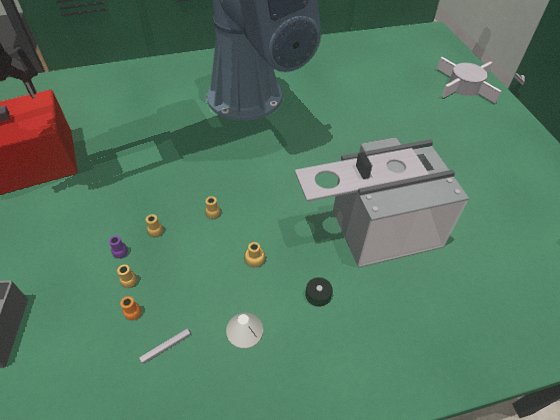

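Top view. Yellow brass candidates are at (292,219), which looks large, and at (410,224), (382,276) and (322,285). The look-alikes are orange (407,191) and purple (417,259). Grader shutter: handle (175,229), large bore (213,229), small bore (139,230). Bumper (247,169), cone (316,155), key bar (380,156). The scene view agrees, with (130,308) orange. I'll now measure these positions.

Run:
```python
from h import *
c=load('top');P=cloud(c);hsv=cv2.cvtColor(c['frame'],cv2.COLOR_BGR2HSV)
m=((hsv[...,1]>110)&((hsv[...,0]<36)|(hsv[...,0]>125))&(hsv[...,2]>60)).astype(np.uint8)
m[:100]=0;m[:,:260]=0;m[:,450:]=0
n,l,s,cc=cv2.connectedComponentsWithStats(m)
for i in range(1,n):
    if s[i,4]<30: continue
    k=l==i; pts=P[k]; q=pts[pts[:,2]>0.005]
    hi=q[q[:,2]>.04]
    sc=load('scene')
    print(cc[i].round(1),s[i,2:],'hue',np.median(hsv[...,0][k]),'z95',np.percentile(q[:,2],95).round(3),'xy',onplane(c,*cc[i],.03)[:2].round(3),'barrel',hi[:,:2].mean(0).round(3) if len(hi) else 0)
# shutter
for nm,(u,v),z in [('small',(139,230),.17),('large',(213.5,229.5),.17),('handle',(175,229),.206)]:
    print(nm,onplane(c,u,v,z).round(4),P[int(v),int(u)].round(3))
z=P[...,2]
reg=np.zeros(z.shape,bool);reg[150:300,60:260]=1
k=reg&(abs(z-.17)<.004)&(hsv[...,1]<60)
r=cv2.minAreaRect(P[k][:,:2].astype(np.float32));print('plate z',np.median(z[k]),r)
k=(reg&(z>.19)&(z<.22)).astype(np.uint8);r=cv2.minAreaRect(P[k>0][:,:2].astype(np.float32));print('handle',k.sum(),P[k>0].mean(0),r)
for u,v in [(247,169),(316,155),(362,164),(400,149)]: print(P[v,u].round(3))
```

```text
[405.7 191.4] [ 17  16 188] hue 16.0 z95 0.051 xy [ 0.631 -0.345] barrel [ 0.633 -0.347]
[291.9 219.2] [ 19  19 263] hue 27.0 z95 0.05 xy [ 0.564 -0.09 ] barrel [ 0.565 -0.091]
[407.8 224.4] [ 16  15 160] hue 29.0 z95 0.051 xy [ 0.557 -0.349] barrel [ 0.559 -0.351]
[416.1 258.5] [ 15  13 102] hue 140.0 z95 0.051 xy [ 0.481 -0.366] barrel [ 0.482 -0.366]
[380.3 275.6] [ 15  14 144] hue 30.0 z95 0.051 xy [ 0.442 -0.287] barrel [ 0.444 -0.286]
[321.2 284.2] [ 15  15 142] hue 30.0 z95 0.05 xy [ 0.421 -0.157] barrel [ 0.423 -0.158]
small [0.5241 0.2114 0.17  ] [0.525 0.213 0.164]
large [0.5274 0.0657 0.17  ] [0.542 0.09  0.   ]
handle [0.5244 0.1338 0.206 ] [0.525 0.135 0.202]
plate z 0.1697760276519702 ((0.5382791757583618, 0.16299913823604584), (0.19371187686920166, 0.30107980966567993), 1.0404136180877686)
handle 179 [0.52673018 0.13838443 0.20396019] ((0.5264971256256104, 0.13892167806625366), (0.03847656026482582, 0.013978519476950169), 1.9165563583374023)
[0.677 0.013 0.029]
[ 0.708 -0.141  0.048]
[ 0.696 -0.249  0.014]
[ 0.734 -0.338  0.008]
```

Three small nozzles are at (.559,-.351), (.444,-.286) and (.423,-.158), and one large at (.565,-.091). The box yaw is about 1.3°. Moving above the handle next.

```bash
python3 -m handwheel '[[[1,0,0,-10,0,0,0],[1,0,0,-12,0,0,0],[1,53.6,-47.9,-12,0,0,23.6],[1,53.6,-47.9,-12,0,0,23.6],[1,53.6,-47.9,-12,0,0,23.6],[1,53.6,-47.9,-12,0,0,23.6],[1,53.6,-47.9,-12,0,0,23.6],[1,53.6,-47.9,-12,0,0,23.6],[1,53.6,-47.9,-12,0,0,23.6],[1,53.6,-47.9,-12,0,0,23.6]]]'
python3 -m handwheel '[[[1,0,0,0,0,0,0]]]'
python3 -c "
from h import *
print(T_tool(obs()).round(4),delta([.5265,.138,.3]))"
```

```text
time_s: 1.35
eef_pos: [0.4403, -0.0603, 0.319]
eef_rot: [0.0, 1.0, 0.011, 0.0]
wrist_force: [1.1, -1.2, -0.4]
opening: 1.0
grasp_force: 0.0
time_s: 1.48
eef_pos: [0.4407, -0.0579, 0.3189]
eef_rot: [-0.001, 1.0, 0.015, -0.0]
wrist_force: [-0.2, -0.0, -0.3]
opening: 1.003
grasp_force: 0.0
[[ 9.995e-01  3.090e-02 -1.000e-04  4.407e-01]
 [ 3.090e-02 -9.995e-01  1.100e-03 -5.790e-02]
 [-1.000e-04 -1.100e-03 -1.000e+00  3.189e-01]
 [ 0.000e+00  0.000e+00  0.000e+00  1.000e+00]] [  9.18 -19.32   1.91]
```

```bash
python3 -m handwheel '[[[1,9.2,-19.3,2,0,0,0.5],[1,9.2,-19.3,2,0,0,0.5],[1,9.2,-19.3,2,0,0,0.5],[1,9.2,-19.3,2,0,0,0.5],[1,9.2,-19.3,2,0,0,0.5],[1,9.2,-19.3,2,0,0,0.5]]]'
python3 - <<'E'
from h import *
print(T_tool(obs()).round(4))
c=grab('wrist');save(c,'w1.png');print(c['E'].round(3),c['K'][0])
for P in ([.5265,.138,.206],[.523,.2114,.17],[.528,.0655,.17]):print(project(c,P))
E
```

```text
time_s: 2.22
eef_pos: [0.5274, 0.1313, 0.2988]
eef_rot: [0.0, 1.0, 0.007, -0.0]
wrist_force: [-1.0, -0.4, -0.6]
opening: 0.998
grasp_force: 0.0
[[ 9.999e-01  1.310e-02 -8.000e-04  5.274e-01]
 [ 1.310e-02 -9.999e-01 -7.000e-04  1.313e-01]
 [-8.000e-04  7.000e-04 -1.000e+00  2.988e-01]
 [ 0.000e+00  0.000e+00  0.000e+00  1.000e+00]]
[[ 0.013 -0.953 -0.303  0.605]
 [-1.    -0.013 -0.004  0.132]
 [ 0.     0.303 -0.953  0.473]
 [ 0.     0.     0.     1.   ]] [293.85462252   0.         276.31786884]
[[268.88073893 205.54288066]]
[[201.03775816 198.34250368]]
[[337.82465348 195.55738804]]
```

View pics/w1.png

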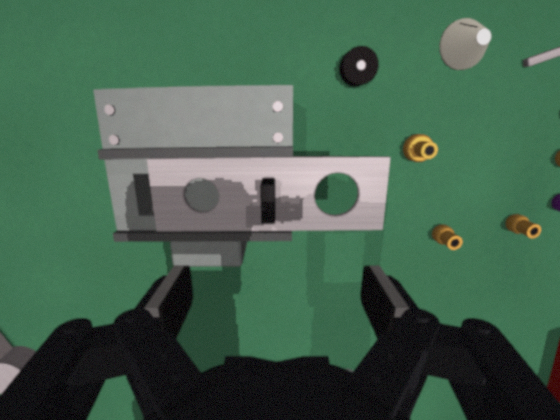

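The wrist view shows the handle at (268,200), small bore (202,195) and large bore (338,194), all matching the predictions. I'll measure the bores and then descend onto the handle.

```bash
python3 - <<'E'
from h import *
c=load('wrist')
g=cv2.cvtColor(c['frame'],cv2.COLOR_BGR2HSV)
P=cloud(c)
m=((P[...,2]>.19)&(P[...,2]<.22)).astype(np.uint8);m[250:]=0
r=cv2.minAreaRect(P[m>0][:,:2].astype(np.float32));print('handle',m.sum(),r,np.median(P[m>0],0))
# plate region holes
pl=((abs(P[...,2]-.17)<.003)).astype(np.uint8)
cs,h=cv2.findContours(pl,cv2.RETR_CCOMP,cv2.CHAIN_APPROX_NONE)
for k,q in enumerate(cs):
    if h[0][k][3]>=0 and cv2.contourArea(q)>300:
        W=np.array([onplane(c,*p[0],.17)[:2] for p in q],np.float32);print(cv2.minEnclosingCircle(W),cv2.minAreaRect(W), cv2.contourArea(q))
print(delta([.5265,.138,.2]))
E
python3 -m handwheel '[[[1,0,0,0,0,0,0]]]'
```

```text
handle 632 ((0.526842474937439, 0.13921718299388885), (0.040791917592287064, 0.013847831636667252), 1.7974705696105957) [0.52884057 0.13894695 0.20499061]
((0.5203018188476562, 0.13939249515533447), 0.027400381863117218) ((0.520291268825531, 0.14022864401340485), (0.05322806164622307, 0.01801055110991001), 0.7483304142951965) 746.0
((0.5259519815444946, 0.21142171323299408), 0.020798631012439728) ((0.5257515907287598, 0.2118069976568222), (0.03855736181139946, 0.03832143917679787), 43.43568420410156) 994.0
((0.5287737250328064, 0.06714770942926407), 0.02497480809688568) ((0.5287694334983826, 0.06722521036863327), (0.0481899231672287, 0.04772091656923294), 47.471160888671875) 1544.5
[-0.08 -0.68  9.91]
time_s: 2.4
eef_pos: [0.5275, 0.1314, 0.2994]
eef_rot: [0.0, 1.0, 0.006, 0.0]
wrist_force: [0.0, 0.0, 0.6]
opening: 1.002
grasp_force: 0.0
```

```bash
python3 -m handwheel '[[[1,0,-0.75,6,0,0,0],[1,0,-0.75,10,0,0,0],[1,0,-0.75,12,0,0,0],[1,0,-0.75,12,0,0,0],[-1,0,-0.75,12,0,0,0],[-1,0,-0.75,12,0,0,0],[-1,0,-0.75,12,0,0,0],[-1,0,-0.75,12,0,0,0],[-1,0,-0.75,12,0,0,0],[-1,0,-0.75,12,0,0,0]]]'
```

```text
time_s: 3.65
eef_pos: [0.5274, 0.1403, 0.1791]
eef_rot: [-0.0, 1.0, 0.007, -0.0]
wrist_force: [-0.2, -0.7, 0.4]
opening: -0.0
grasp_force: 0.0
```

Run:
```python
from h import *
c=grab('wrist');save(c,'w2.png')
c=grab('scene');save(c,'s2.png',(260,80,480,280),3)
```

```text
(no output)
```

View pics/s2.png

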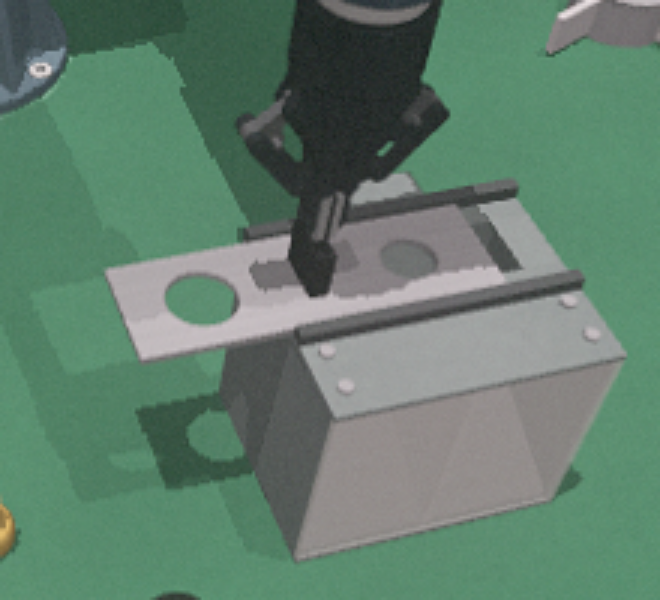

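The crop shows the fingers around the black handle at (315,260), although the opening reads shut. I'll try a careful slide and watch the force.

```bash
python3 -m handwheel '[[[-1,0,-0.5,0,0,0,0],[-1,0,-1,0,0,0,0],[-1,0,-1.5,0,0,0,0],[-1,0,-2,0,0,0,0],[-1,0,-2,0,0,0,0]]]'
python3 - <<'E'
from h import *
c=grab('wrist');save(c,'w3.png')
c=grab('scene');save(c,'s3.png',(260,80,480,280),3)
E
```

```text
time_s: 4.38
eef_pos: [0.5271, 0.1607, 0.1791]
eef_rot: [-0.0, 1.0, 0.007, -0.0]
wrist_force: [0.4, 0.1, -0.4]
opening: 0.0
grasp_force: 0.0
```

View pics/w3.png

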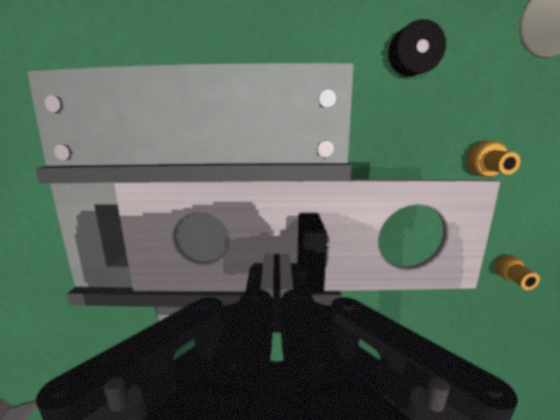

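Here the fingertips (277,265) have passed beyond the handle (313,250) and the shutter hasn't moved. I'll check where the fingertips really are.

Run:
```python
from h import *
o=obs();c=load('wrist');T=T_tool(o)
print('tcp',T[:3,3].round(4),project(c,T[:3,3]),project(c,[.527,.139,.206]),project(c,[.507,.139,.206]),project(c,[.547,.139,.206]))
P=cloud(c)
for v in range(250,300,6): print(v,P[v,272].round(3),P[v,283].round(3),P[v,313].round(3))
c=grab('top');save(c,'t3.png',(70,150,270,290),4)
```

```text
tcp [0.5272 0.1603 0.1791] [[276.39975786 244.88587685]] [[314.54429148 265.34630113]] [[312.56074319 296.15005837]] [[316.63525973 231.96845133]]
250 [0.519 0.163 0.169] [0.519 0.156 0.169] [0.536 0.14  0.205]
256 [0.538 0.163 0.217] [0.538 0.157 0.217] [0.532 0.14  0.205]
262 [0.538 0.163 0.224] [0.538 0.157 0.224] [0.528 0.14  0.205]
268 [0.537 0.163 0.229] [0.538 0.157 0.23 ] [0.525 0.14  0.205]
274 [0.538 0.162 0.236] [0.538 0.157 0.235] [0.521 0.139 0.205]
280 [0.538 0.162 0.241] [0.538 0.158 0.241] [0.517 0.139 0.205]
286 [0.538 0.162 0.246] [0.538 0.158 0.246] [0.513 0.139 0.205]
292 [0.537 0.162 0.248] [0.538 0.158 0.249] [0.509 0.139 0.204]
298 [0.534 0.162 0.249] [0.539 0.158 0.256] [0.539 0.146 0.256]
```

View pics/t3.png

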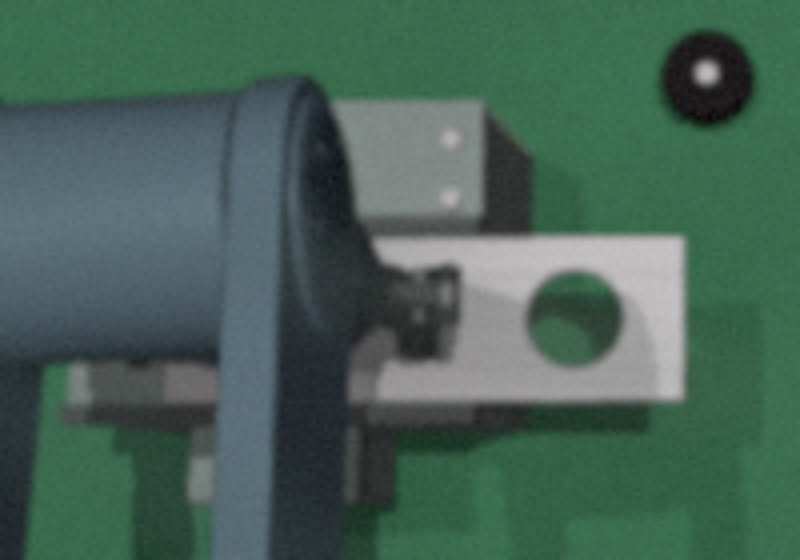

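The depth shows the shut fingertips at z≈0.213 while the reported TCP is at 0.179. They cleared the 0.206 handle, so the real tips sit about 34 mm behind the reported TCP. I'll get that offset more exactly.

Run:
```python
from h import *
c=load('wrist');P=cloud(c);T=T_tool(obs())
for v in range(248,260): print(v,P[v,268:288:3,2].round(3))
for z in (.205,.209,.213,.217): print(z,project(c,[.538,.160,z]),project(c,[.516,.160,z]))
```

```text
248 [0.168 0.17  0.169 0.169 0.17  0.169 0.169]
249 [0.169 0.17  0.169 0.169 0.17  0.169 0.169]
250 [0.17  0.17  0.169 0.168 0.169 0.169 0.168]
251 [0.169 0.17  0.169 0.17  0.169 0.169 0.169]
252 [0.17  0.168 0.169 0.169 0.169 0.169 0.168]
253 [0.168 0.169 0.169 0.169 0.169 0.169 0.169]
254 [0.215 0.215 0.214 0.214 0.214 0.215 0.215]
255 [0.215 0.216 0.216 0.215 0.216 0.215 0.216]
256 [0.217 0.217 0.216 0.217 0.217 0.217 0.217]
257 [0.218 0.219 0.218 0.218 0.219 0.219 0.219]
258 [0.219 0.22  0.219 0.22  0.22  0.219 0.219]
259 [0.221 0.22  0.22  0.22  0.219 0.221 0.22 ]
0.205 [[277.25699634 246.05145293]] [[276.63328018 281.23426946]]
0.209 [[277.27444751 249.12410082]] [[276.63555414 284.97514538]]
0.213 [[277.29274741 252.34789968]] [[276.63792833 288.88981434]]
0.217 [[277.31195864 255.7341434 ]] [[276.6404093 292.9904126]]
```

Tips are about 35 mm behind the reported TCP. I'll lift, open, return to the handle and go down to a reported z of 0.142.

```bash
python3 -m handwheel '[[[1,0,0,-4,0,0,0],[1,0,0,-4,0,0,0],[1,0,2.1,-4,0,0,0],[1,0,2.1,-4,0,0,0],[1,0,2.1,0,0,0,0],[1,0,2.1,3,0,0,0],[1,0,2.1,3.7,0,0,0],[1,0,2.1,3.7,0,0,0]]]' 
python3 -m handwheel '[[[-1,0,0,0,0,0,0],[-1,0,0,0,0,0,0],[-1,0,0,0,0,0,0],[-1,0,0,0,0,0,0],[-1,0,0,0,0,0,0],[-1,0,0,0,0,0,0]]]'
```

```text
time_s: 5.52
eef_pos: [0.5275, 0.1395, 0.1421]
eef_rot: [-0.0, 1.0, 0.007, -0.0]
wrist_force: [-0.5, 0.6, 0.4]
opening: 1.0
grasp_force: 0.0
time_s: 6.28
eef_pos: [0.5277, 0.1393, 0.1426]
eef_rot: [-0.0, 1.0, 0.007, 0.0]
wrist_force: [-2.5, -0.0, 5.5]
opening: 0.152
grasp_force: 60.7
```

Gripped (opening 0.152, about 13 mm). Sliding +50 mm along the box y.

```bash
python3 -m handwheel '[[[-1,0,-1,0,0,0,0],[-1,0,-2,0,0,0,0],[-1,0,-3,0,0,0,0],[-1,0,-4,0,0,0,0],[-1,0,-5,0,0,0,0],[-1,0,-5,0,0,0,0],[-1,0,-5,0,0,0,0]]]'
python3 -m handwheel '[[[1,0,0,0,0,0,0],[1,0,0,0,0,0,0],[1,0,0,0,0,0,0],[1,0,0,0,0,0,0],[1,0,0,0,0,0,0],[1,0,0,-8,0,0,0],[1,0,0,-12,0,0,0],[1,0,0,-12,0,0,0],[1,0,0,-12,0,0,0]]]'
cat >> h.py <<'E'
def bores(c):
    P=cloud(c); pl=(abs(P[...,2]-.17)<.003).astype(np.uint8)
    cs,h=cv2.findContours(pl,cv2.RETR_CCOMP,cv2.CHAIN_APPROX_NONE)
    for k,q in enumerate(cs):
        if h[0][k][3]>=0 and cv2.contourArea(q)>300:
            W=np.array([onplane(c,*p[0],.17)[:2] for p in q],np.float32);r=cv2.minAreaRect(W);print('hole',np.round(r[0],4),np.round(r[1],4))
    m=((P[...,2]>.195)&(P[...,2]<.21)).astype(np.uint8);m[260:]=0
    print('handle',np.round(cv2.minAreaRect(P[m>0][:,:2].astype(np.float32)),4) if 0 else cv2.minAreaRect(P[m>0][:,:2].astype(np.float32)))
E
python3 - <<'E'
from h import *
print(obs()['eef_pos']);c=grab('wrist');save(c,'w4.png');bores(c)
E
```

```text
time_s: 7.15
eef_pos: [0.5267, 0.1897, 0.1426]
eef_rot: [-0.0, 1.0, 0.007, 0.0]
wrist_force: [-3.5, 0.3, 7.1]
opening: 0.151
grasp_force: 61.0
time_s: 8.28
eef_pos: [0.5265, 0.1892, 0.2617]
eef_rot: [0.0, 1.0, 0.007, -0.0]
wrist_force: [0.4, -0.7, 0.1]
opening: 1.0
grasp_force: 0.0
[0.52652112 0.18923159 0.26173438]
hole [0.5184 0.1891] [0.0548 0.0176]
hole [0.5249 0.2614] [0.0383 0.0378]
hole [0.5278 0.1173] [0.0476 0.0475]
handle ((0.5261945724487305, 0.189133882522583), (0.04012272134423256, 0.013614573515951633), 0.6508199572563171)
```

Shutter at the first stop, small bore at (.5249,.2614). On to the nearest small nozzle.

```bash
python3 -m handwheel '[[[1,0,0,-2,0,0,0],[1,-10.8,34.6,0,0,0,0],[1,-10.8,34.6,4,0,0,0],[1,-10.8,34.6,6,0,0,0],[1,-10.8,34.6,10,0,0,0],[1,-10.8,34.6,12,0,0,0],[1,-10.8,34.6,12,0,0,0],[1,-10.8,34.6,12,0,0,0],[1,-10.8,34.6,12,0,0,0]]]'
cat >> h.py <<'E'
def nozzles(c,show=True):
    "brass nozzles from height layers: barrel top at z~.048"
    P=cloud(c);hsv=cv2.cvtColor(c['frame'],cv2.COLOR_BGR2HSV)
    m=((hsv[...,1]>110)&(hsv[...,0]<36)&(hsv[...,2]>50)).astype(np.uint8)
    n,l,s,cc=cv2.connectedComponentsWithStats(cv2.morphologyEx(m,cv2.MORPH_CLOSE,np.ones((5,5))))
    for i in range(1,n):
        if s[i,4]<80: continue
        k=(l==i); z=P[...,2]; top=k&(z>.040)&(z<.056)&(P[...,2]>0); sk=k&(z>.012)&(z<.030)
        t=P[top][:,:2]
        if len(t)<8: continue
        r=cv2.minAreaRect(t.astype(np.float32)); 
        r2=cv2.minAreaRect(P[sk][:,:2].astype(np.float32)) if sk.sum()>5 else ((0,0),(0,0),0)
        print('px',cc[i].round(),'hue',np.median(hsv[...,0][k]),'top c',np.round(r[0],4),'sz',np.round(r[1],3),'skirt sz',np.round(r2[1],3))
E
python3 - <<'E'
from h import *
print(T_tool(obs()).round(4));c=grab('wrist');save(c,'w5.png');nozzles(c)
E
```

```text
time_s: 9.45
eef_pos: [0.4215, -0.1581, 0.1395]
eef_rot: [-0.002, 1.0, 0.006, -0.002]
wrist_force: [0.2, 0.8, 0.2]
opening: 0.999
grasp_force: 0.0
[[ 0.9999  0.0112 -0.0046  0.4215]
 [ 0.0112 -0.9999  0.0033 -0.1581]
 [-0.0046 -0.0034 -1.      0.1395]
 [ 0.      0.      0.      1.    ]]
px [205.  42.] hue 20.0 top c [ 0.5666 -0.0904] sz [0.023 0.024] skirt sz [0.038 0.042]
px [488.  56.] hue 18.0 top c [ 0.559  -0.3515] sz [0.024 0.025] skirt sz [0.032 0.024]
px [406. 179.] hue 19.0 top c [ 0.4425 -0.2891] sz [0.025 0.024] skirt sz [0.022 0.031]
px [276. 196.] hue 18.5 top c [ 0.422  -0.1574] sz [0.024 0.024] skirt sz [0.024 0.031]
px [543. 361.] hue 2.0 top c [ 0.2167 -0.4974] sz [0.005 0.041] skirt sz [0.004 0.065]
```

View pics/w5.png

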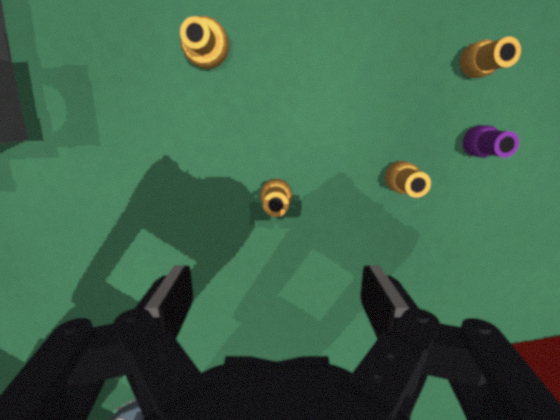

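Wrist view: target small nozzle at (276,196), large at (204,42), other small ones at (408,180) and (488,56), purple at (490,142). The sizes are confirmed. Descending to grasp.

```bash
python3 -m handwheel '[[[1,0.1,0,5,0,0,0],[1,0.1,0,10,0,0,0],[1,0.1,0,13.5,0,0,0],[1,0.1,0,14.8,0,0,0],[1,0.1,0,14.8,0,0,0]]]'; python3 -m handwheel '[[[-1,0,0,0,0,0,0],[-1,0,0,0,0,0,0],[-1,0,0,0,0,0,0],[-1,0,0,0,0,0,0],[-1,0,0,0,0,0,0]]]'
```

```text
time_s: 10.12
eef_pos: [0.4249, -0.1575, -0.0059]
eef_rot: [-0.0, 1.0, 0.008, -0.0]
wrist_force: [0.3, -0.5, 0.2]
opening: 1.0
grasp_force: 0.0
time_s: 10.75
eef_pos: [0.4252, -0.1585, -0.0052]
eef_rot: [0.0, 1.0, 0.007, 0.0]
wrist_force: [-0.7, 0.9, 6.6]
opening: 0.258
grasp_force: 58.3
```

Gripped. Lifting, then measuring the nozzle in the hand.

```bash
python3 -m handwheel '[[[-1,0,0,-6,0,0,0],[-1,0,0,-12,0,0,0],[-1,0,0,-18,0,0,0],[-1,0,0,-24,0,0,0],[-1,10.9,-41.9,-24,0,0,0],[-1,10.9,-41.9,-24,0,0,0],[-1,10.9,-41.9,-24,0,0,0],[-1,10.9,-41.9,-24,0,0,0],[-1,10.9,-41.9,-24,0,0,0],[-1,10.9,-41.9,-24,0,0,0]]]'
python3 -m handwheel '[[[-1,0,0,0,0,0,0],[-1,0,0,0,0,0,0]]]'
python3 - <<'E'
from h import *
c=grab('wrist');save(c,'w6.png');T=T_tool(c['o']);print(T[:3].round(4))
P=cloud(c);hsv=cv2.cvtColor(c['frame'],cv2.COLOR_BGR2HSV)
m=(hsv[...,1]>110)&(hsv[...,0]<36)&(hsv[...,2]>50)&(P[...,2]>.15)
q=(P[m]-T[:3,3])@T[:3,:3]
for lo in np.arange(q[:,2].min(),q[:,2].max(),.004):
    k=(q[:,2]>=lo)&(q[:,2]<lo+.004)
    if k.sum()>5: print(lo.round(3),k.sum(),'x',q[k,0].min().round(4),q[k,0].max().round(4),'y',q[k,1].min().round(4),q[k,1].max().round(4))
E
```

```text
time_s: 12.0
eef_pos: [0.514, 0.208, 0.234]
eef_rot: [0.0, 1.0, 0.007, 0.0]
wrist_force: [1.2, -1.2, -0.7]
opening: 0.254
grasp_force: 59.0
time_s: 12.25
eef_pos: [0.5134, 0.2059, 0.2335]
eef_rot: [0.0, 1.0, 0.008, -0.001]
wrist_force: [0.0, -0.6, -0.9]
opening: 0.26
grasp_force: 59.1
[[ 9.999e-01  1.510e-02 -1.300e-03  5.134e-01]
 [ 1.510e-02 -9.999e-01 -7.000e-04  2.059e-01]
 [-1.300e-03  7.000e-04 -1.000e+00  2.335e-01]]
-0.174 17 x 0.0773 0.0773 y 0.0005 0.0005
-0.058 35 x -0.0095 0.0091 y -0.0106 0.0115
-0.054 1154 x -0.0151 0.0094 y -0.0107 0.0116
-0.05 168 x 0.0013 0.0092 y -0.0105 0.0114
-0.046 150 x 0.0019 0.0091 y -0.0104 0.0113
-0.042 146 x 0.0012 0.0092 y -0.0106 0.0111
-0.038 138 x 0.0024 0.011 y -0.0111 0.0116
-0.034 139 x 0.0015 0.0087 y -0.0106 0.0115
-0.03 266 x 0.0003 0.011 y -0.0109 0.0114
-0.026 337 x 0.003 0.0133 y -0.0133 0.0132
-0.022 134 x 0.004 0.0131 y -0.0142 0.0141
-0.018 113 x 0.0022 0.0134 y -0.0158 0.0135
-0.014 110 x 0.0011 0.0132 y -0.0163 0.0121
```

View pics/w6.png

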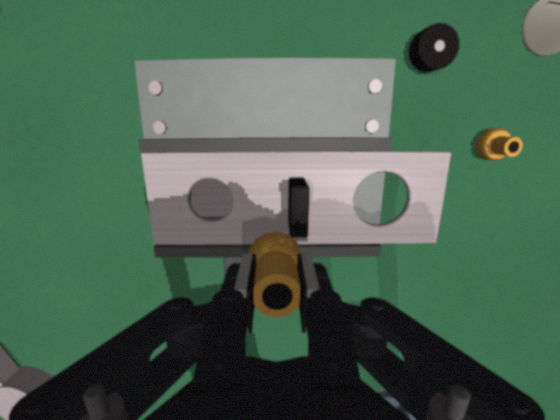

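The nozzle sits 3 mm toward tool −x and is centred in y. Now going over the bore.

```bash
python3 -m handwheel '[[[-1,1.5,-5.5,0,0,0,0],[-1,1.5,-5.5,0,0,0,0],[-1,1.5,-5.5,3,0,0,0],[-1,1.5,-5.5,5.5,0,0,0],[-1,1.5,-5.5,5.5,0,0,0],[-1,1.5,-5.5,5.5,0,0,0]]]'; python3 -c "
from h import *
print(delta([.528,.2616,.155]))
c=grab('wrist');bores(c)"
```

```text
time_s: 13.05
eef_pos: [0.5289, 0.2602, 0.1804]
eef_rot: [-0.0, 1.0, 0.006, 0.001]
wrist_force: [-0.1, 0.3, -0.1]
opening: 0.256
grasp_force: 59.3
[-0.1  -0.14  2.54]
hole [0.5287 0.1185] [0.0476 0.0475]
hole [0.57   0.2766] [0.011  0.0229]
hole [0.571  0.2022] [0.0116 0.048 ]
handle ((0.5361464023590088, 0.22948773205280304), (0.01991014927625656, 0.09331721812486649), 1.260292887687683)
```

```bash
python3 -m handwheel '[[[-1,-0.05,-0.15,0.5,0,0,0],[-1,-0.05,-0.15,1.2,0,0,0],[-1,-0.05,-0.15,1.9,0,0,0],[-1,-0.05,-0.15,2.5,0,0,0],[-1,-0.05,-0.15,2.5,0,0,0]]]'
```

```text
time_s: 13.72
eef_pos: [0.5271, 0.2626, 0.1531]
eef_rot: [0.0, 1.0, 0.007, -0.001]
wrist_force: [-0.2, -0.3, -1.7]
opening: 0.255
grasp_force: 59.3
```

It is in the bore with negligible force. Release and rise.

```bash
python3 -m handwheel '[[[0.2,0,0,0,0,0,0],[0.2,0,0,0,0,0,0],[0.2,0,0,0,0,0,0],[0.2,0,0,0,0,0,0],[1,0,0,-6,0,0,0],[1,0,0,-10,0,0,0],[1,0,0,-10,0,0,0]]]'
python3 - <<'E'
from h import *
c=grab('wrist');save(c,'w7.png');bores(c);nozzles(c);print(T_tool(obs())[:3].round(4))
E
```

```text
time_s: 14.6
eef_pos: [0.53, 0.2634, 0.2588]
eef_rot: [-0.001, 1.0, 0.007, 0.004]
wrist_force: [0.1, -1.6, 0.7]
opening: 1.001
grasp_force: 0.0
hole [0.5252 0.2619] [0.038  0.0387]
hole [0.5188 0.1829] [0.0551 0.026 ]
hole [0.5282 0.1179] [0.049  0.0477]
handle ((0.5265628695487976, 0.18982376158237457), (0.03961661458015442, 0.014447927474975586), 1.03912353515625)
px [520. 157.] hue 18.0 top c [ 0.5672 -0.0888] sz [0.023 0.026] skirt sz [0.036 0.041]
[[ 0.9999  0.0142  0.0038  0.5287]
 [ 0.0142 -0.9999  0.001   0.263 ]
 [ 0.0038 -0.001  -1.      0.2561]]
```

View pics/w7.png

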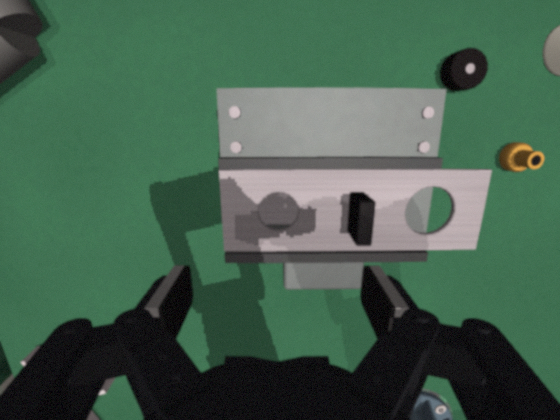

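The bore at (278,210) is empty, so the first nozzle dropped in. On to the second, at (.4425,-.289).

```bash
python3 -m handwheel '[[[1,-9.4,55,-1,0,0,0],[1,-9.4,55,-1,0,0,0],[1,-9.4,55,2,0,0,0],[1,-9.4,55,5,0,0,0],[1,-9.4,55,8,0,0,0],[1,-9.4,55,11.5,0,0,0],[1,-9.4,55,11.5,0,0,0],[1,-9.4,55,11.5,0,0,0],[1,-9.4,55,11.5,0,0,0],[1,-9.4,55,11.5,0,0,0]]]'
python3 -m handwheel '[[[1,0,0,0,0,0,0]]]'
python3 - <<'E'
from h import *
print(T_tool(obs()).round(4)[:3]);c=grab('wrist');nozzles(c);print(delta([.4425,-.289,-.007]))
E
```

```text
time_s: 15.9
eef_pos: [0.4388, -0.2901, 0.1358]
eef_rot: [-0.002, 1.0, 0.005, -0.002]
wrist_force: [-0.6, -0.9, 0.1]
opening: 1.003
grasp_force: 0.0
time_s: 16.02
eef_pos: [0.4404, -0.2881, 0.1375]
eef_rot: [-0.001, 1.0, 0.006, -0.001]
wrist_force: [0.8, 0.6, 0.8]
opening: 0.999
grasp_force: 0.0
[[ 0.9999  0.0124 -0.0021  0.4404]
 [ 0.0124 -0.9999  0.0027 -0.2881]
 [-0.0021 -0.0027 -1.      0.1375]]
px [68. 65.] hue 18.0 top c [ 0.5662 -0.0907] sz [0.025 0.024] skirt sz [0.037 0.042]
px [347.  74.] hue 25.0 top c [ 0.5591 -0.3519] sz [0.024 0.024] skirt sz [0.031 0.024]
px [278. 195.] hue 19.0 top c [ 0.4427 -0.2901] sz [0.024 0.023] skirt sz [0.024 0.031]
px [544. 362.] hue 2.0 top c [ 0.2362 -0.6271] sz [0.005 0.04 ] skirt sz [0.005 0.063]
px [437. 402.] hue 2.0 top c [ 0.1881 -0.477 ] sz [0.03  0.073] skirt sz [0.045 0.002]
[ 0.15  0.19 14.53]
```

```bash
python3 -m handwheel '[[[1,0,0.1,5,0,0,0],[1,0,0.1,10,0,0,0],[1,0,0.1,13.5,0,0,0],[1,0,0.1,14.6,0,0,0],[1,0,0.1,14.6,0,0,0]]]'; python3 -m handwheel '[[[-1,0,0,0,0,0,0],[-1,0,0,0,0,0,0],[-1,0,0,0,0,0,0],[-1,0,0,0,0,0,0],[-1,0,0,0,0,0,0]]]'
```

```text
time_s: 16.7
eef_pos: [0.4421, -0.2887, -0.0064]
eef_rot: [-0.0, 1.0, 0.008, 0.0]
wrist_force: [0.3, 0.2, 0.4]
opening: 0.999
grasp_force: 0.0
time_s: 17.32
eef_pos: [0.4419, -0.29, -0.006]
eef_rot: [0.0, 1.0, 0.007, 0.0]
wrist_force: [-0.1, 1.2, 5.7]
opening: 0.256
grasp_force: 58.6
```

```bash
python3 -m handwheel '[[[-1,0,0,-6,0,0,0],[-1,0,0,-12,0,0,0],[-1,0,0,-18,0,0,0],[-1,0,-3,-24,0,0,0],[-1,9.1,-55.1,-24,0,0,0],[-1,9.1,-55.1,-24,0,0,0],[-1,9.1,-55.1,-24,0,0,0],[-1,9.1,-55.1,-24,0,0,0],[-1,9.1,-55.1,-24,0,0,0],[-1,9.1,-55.1,-24,0,0,0]]]'
python3 -c "
from h import *
print(delta([.5252,.262,.234]))"
```

```text
time_s: 18.58
eef_pos: [0.4999, 0.1106, 0.2319]
eef_rot: [0.0, 1.0, 0.007, 0.0]
wrist_force: [0.6, -1.2, -1.5]
opening: 0.259
grasp_force: 59.3
[  2.74 -15.1   -0.21]
```

```bash
python3 -m handwheel '[[[-1,2.7,-15.1,0,0,0,0],[-1,2.7,-15.1,0,0,0,0],[-1,2.7,-15.1,0,0,0,0],[-1,2.7,-15.1,0,0,0,0],[-1,2.7,-15.1,0,0,0,0]]]'
python3 - <<'E'
from h import *
c=grab('wrist');T=T_tool(c['o']);print(T[:3].round(4))
P=cloud(c);hsv=cv2.cvtColor(c['frame'],cv2.COLOR_BGR2HSV)
m=(hsv[...,1]>110)&(hsv[...,0]<36)&(hsv[...,2]>50)&(P[...,2]>.2)
q=(P[m]-T[:3,3])@T[:3,:3]
k=q[:,2]<-.045; print('top x',q[k,0].min(),q[k,0].max(),'y',q[k,1].min(),q[k,1].max(),'z',np.median(q[k,2]))
bores(c); print(delta([.5252,.262,.234]))
E
```

```text
time_s: 19.2
eef_pos: [0.5246, 0.2594, 0.2314]
eef_rot: [0.0, 1.0, 0.007, -0.0]
wrist_force: [0.6, 0.4, -1.0]
opening: 0.257
grasp_force: 59.3
[[ 9.999e-01  1.410e-02 -1.000e-03  5.246e-01]
 [ 1.410e-02 -9.999e-01 -7.000e-04  2.594e-01]
 [-1.000e-03  7.000e-04 -1.000e+00  2.314e-01]]
top x -0.010688684909298056 0.07732314105425422 y -0.010633926317461427 0.011599031165686285 z -0.05294684371120913
hole [0.5181 0.1827] [0.0555 0.0276]
hole [0.5282 0.1178] [0.0477 0.0481]
handle ((0.5269389152526855, 0.18983617424964905), (0.03908606618642807, 0.014610986225306988), 0.40318629145622253)
[ 0.05 -0.3  -0.24]
```

```bash
python3 -m handwheel '[[[-1,-0.05,-0.25,3,0,0,0],[-1,-0.05,-0.25,5,0,0,0],[-1,-0.05,-0.25,5,0,0,0]]]'; python3 -m handwheel '[[[-1,0,0,0.8,0,0,0],[-1,0,0,1.6,0,0,0],[-1,0,0,2.4,0,0,0],[-1,0,0,2.8,0,0,0],[-1,0,0,2.8,0,0,0]]]'
```

```text
time_s: 19.62
eef_pos: [0.5232, 0.2609, 0.1802]
eef_rot: [0.001, 1.0, 0.006, -0.002]
wrist_force: [0.1, -0.4, -0.9]
opening: 0.256
grasp_force: 59.3
time_s: 20.25
eef_pos: [0.5241, 0.2625, 0.1534]
eef_rot: [0.0, 1.0, 0.007, -0.0]
wrist_force: [-0.6, -0.6, -1.6]
opening: 0.255
grasp_force: 59.3
```

```bash
python3 -m handwheel '[[[0.2,0,0,0,0,0,0],[0.2,0,0,0,0,0,0],[0.2,0,0,0,0,0,0],[0.2,0,0,0,0,0,0],[1,0,0,-6,0,0,0],[1,0,0,-10,0,0,0],[1,0,0,-10,0,0,0]]]'
python3 - <<'E'
from h import *
c=grab('wrist');bores(c);print(T_tool(obs())[:3].round(4),delta([.557,-.3515,.14]))
P=cloud(c);k=np.hypot(P[...,0]-.5252,P[...,1]-.262)<.015;print('bore depth z',np.percentile(P[k][:,2],[5,50,95]))
E
```

```text
time_s: 21.12
eef_pos: [0.5268, 0.2632, 0.2586]
eef_rot: [-0.001, 1.0, 0.007, 0.004]
wrist_force: [0.1, -0.0, -0.7]
opening: 1.003
grasp_force: 0.0
hole [0.5192 0.1829] [0.0536 0.0261]
hole [0.5252 0.2616] [0.0379 0.0378]
hole [0.5283 0.1176] [0.0479 0.0488]
handle ((0.5268259048461914, 0.18981093168258667), (0.039129797369241714, 0.014563675038516521), 1.0950028896331787)
[[ 0.9999  0.0142  0.0037  0.5254]
 [ 0.0142 -0.9999  0.001   0.2629]
 [ 0.0037 -0.001  -1.      0.2558]] [ 2.25 61.49 11.53]
bore depth z [0.36414759 0.37519329 0.38289353]
```

```bash
python3 -c "
from h import *
c=load('wrist');u,v=project(c,[.5252,.262,.165])[0].astype(int);print(u,v,cv2.cvtColor(c['frame'],cv2.COLOR_BGR2HSV)[v-6:v+7,u-6:u+7].reshape(-1,3).max(0),cloud(c)[v,u])"
python3 -m handwheel '[[[1,2.3,61.5,-1,0,0,0],[1,2.3,61.5,-1,0,0,0],[1,2.3,61.5,2,0,0,0],[1,2.3,61.5,5,0,0,0],[1,2.3,61.5,8,0,0,0],[1,2.3,61.5,11.5,0,0,0],[1,2.3,61.5,11.5,0,0,0],[1,2.3,61.5,11.5,0,0,0],[1,2.3,61.5,11.5,0,0,0],[1,2.3,61.5,11.5,0,0,0]]]'
python3 -m handwheel '[[[1,0,0,0,0,0,0],[1,0,0,0,0,0,0]]]'
python3 - <<'E'
from h import *
print(T_tool(obs()).round(4)[:3]);c=grab('wrist');nozzles(c);print(delta([.559,-.3519,.14]))
E
```

```text
277 206 [177  27 106] [0.49896078 0.26210194 0.06974294]
time_s: 22.42
eef_pos: [0.5547, -0.3469, 0.1381]
eef_rot: [-0.001, 1.0, 0.007, -0.001]
wrist_force: [-0.2, -0.0, -0.1]
opening: 0.997
grasp_force: 0.0
time_s: 22.68
eef_pos: [0.5548, -0.345, 0.1389]
eef_rot: [-0.001, 1.0, 0.007, -0.001]
wrist_force: [-0.1, -0.3, 0.2]
opening: 0.996
grasp_force: 0.0
[[ 0.9999  0.0134 -0.0023  0.5548]
 [ 0.0134 -0.9999  0.0027 -0.345 ]
 [-0.0023 -0.0027 -1.      0.1389]]
px [280. 117.] hue 15.0 top c [ 0.6339 -0.3476] sz [0.023 0.023] skirt sz [0.031 0.031]
px [ 36. 183.] hue 18.0 top c [ 0.5669 -0.0902] sz [0.024 0.025] skirt sz [0.041 0.035]
px [283. 193.] hue 19.0 top c [ 0.5592 -0.3522] sz [0.024 0.023] skirt sz [0.025 0.031]
[ 0.35  0.74 -0.02]
```

Both dropped: the bore interior is 7 cm deep and grey. The brass nozzle is at (.559,-.352) and the orange look-alike at (.634,-.348). Grasp the brass one.

```bash
python3 -m handwheel '[[[1,0.35,0.75,5,0,0,0],[1,0.35,0.75,10,0,0,0],[1,0.35,0.75,13.5,0,0,0],[1,0.35,0.75,14.7,0,0,0],[1,0.35,0.75,14.7,0,0,0]]]'; python3 -m handwheel '[[[-1,0,0,0,0,0,0],[-1,0,0,0,0,0,0],[-1,0,0,0,0,0,0],[-1,0,0,0,0,0,0],[-1,0,0,0,0,0,0]]]'
```

```text
time_s: 23.35
eef_pos: [0.5598, -0.3524, -0.0057]
eef_rot: [-0.0, 1.0, 0.008, -0.0]
wrist_force: [-0.1, 0.5, 0.6]
opening: 1.004
grasp_force: 0.0
time_s: 23.98
eef_pos: [0.5599, -0.3536, -0.0053]
eef_rot: [0.0, 1.0, 0.007, 0.0]
wrist_force: [-0.2, 0.4, 5.9]
opening: 0.257
grasp_force: 58.5
```

```bash
python3 -m handwheel '[[[-1,0,0,-6,0,0,0],[-1,0,0,-12,0,0,0],[-1,0,0,-18,0,0,0],[-1,0,-3,-24,0,0,0],[-1,-2.5,-61.6,-24,0,0,0],[-1,-2.5,-61.6,-24,0,0,0],[-1,-2.5,-61.6,-24,0,0,0],[-1,-2.5,-61.6,-24,0,0,0],[-1,-2.5,-61.6,-24,0,0,0],[-1,-2.5,-61.6,-24,0,0,0]]]'
python3 -c "
from h import *
print(delta([.526,.262,.234]))"
```

```text
time_s: 25.22
eef_pos: [0.5371, 0.051, 0.232]
eef_rot: [-0.0, 1.0, 0.007, -0.0]
wrist_force: [0.2, 0.3, -1.1]
opening: 0.26
grasp_force: 59.0
[ -0.82 -21.12  -0.2 ]
```

```bash
python3 -m handwheel '[[[-1,-0.8,-21,0,0,0,0],[-1,-0.8,-21,0,0,0,0],[-1,-0.8,-21,0,0,0,0],[-1,-0.8,-21,0,0,0,0],[-1,-0.8,-21,0,0,0,0],[-1,-0.8,-21,0,0,0,0]]]'
python3 - <<'E'
from h import *
c=grab('wrist');T=T_tool(c['o']);print(T[:3].round(4))
P=cloud(c);hsv=cv2.cvtColor(c['frame'],cv2.COLOR_BGR2HSV)
m=(hsv[...,1]>110)&(hsv[...,0]<36)&(hsv[...,2]>50)&(P[...,2]>.2)
q=(P[m]-T[:3,3])@T[:3,:3]
k=(q[:,2]<-.045)&(q[:,2]>-.08); print('top x',q[k,0].min(),q[k,0].max(),'y',q[k,1].min(),q[k,1].max(),'z',np.median(q[k,2]))
bores(c); print(delta([.526,.262,.18]))
E
```

```text
time_s: 25.98
eef_pos: [0.5266, 0.2582, 0.2318]
eef_rot: [0.0, 1.0, 0.007, -0.0]
wrist_force: [0.2, 0.4, -1.5]
opening: 0.259
grasp_force: 59.1
[[ 9.999e-01  1.390e-02 -8.000e-04  5.266e-01]
 [ 1.390e-02 -9.999e-01 -7.000e-04  2.582e-01]
 [-8.000e-04  7.000e-04 -1.000e+00  2.318e-01]]
top x -0.012144480615011497 0.011710298527573434 y -0.010639733370332973 0.011623260548137622 z -0.0523772421592594
hole [0.5181 0.1825] [0.0561 0.0271]
hole [0.5286 0.1177] [0.0479 0.0478]
handle ((0.5266323089599609, 0.18983997404575348), (0.03983691334724426, 0.014729885384440422), 0.9803394079208374)
[-0.08 -0.42  5.2 ]
```

```bash
python3 -m handwheel '[[[-1,-0.1,-0.35,3,0,0,0],[-1,-0.1,-0.35,5,0,0,0],[-1,-0.1,-0.35,5,0,0,0]]]'; python3 -m handwheel '[[[-1,0,0,0.8,0,0,0],[-1,0,0,1.6,0,0,0],[-1,0,0,2.4,0,0,0],[-1,0,0,2.9,0,0,0],[-1,0,0,2.9,0,0,0]]]'
```

```text
time_s: 26.4
eef_pos: [0.5247, 0.2608, 0.1805]
eef_rot: [0.001, 1.0, 0.006, -0.002]
wrist_force: [-0.1, -0.3, -0.8]
opening: 0.26
grasp_force: 59.1
time_s: 27.02
eef_pos: [0.5254, 0.2624, 0.1528]
eef_rot: [0.0, 1.0, 0.007, -0.0]
wrist_force: [0.8, -0.7, -1.6]
opening: 0.256
grasp_force: 59.1
```

```bash
python3 -m handwheel '[[[0.2,0,0,0,0,0,0],[0.2,0,0,0,0,0,0],[0.2,0,0,0,0,0,0],[0.2,0,0,0,0,0,0],[1,0,0,-6,0,0,0],[1,0,0,-10,0,0,0],[1,0,0,-10,0,0,0],[1,0,0,-10,0,0,0]]]'
python3 - <<'E'
from h import *
c=grab('wrist');bores(c);print(delta([.5266,.1895,.2]),delta([.5266,.1895,.142]))
u,v=project(c,[.5252,.262,.165])[0].astype(int);print(cv2.cvtColor(c['frame'],cv2.COLOR_BGR2HSV)[v-6:v+7,u-6:u+7].reshape(-1,3).max(0),cloud(c)[v,u])
c=grab('scene');save(c,'s8.png',(260,80,540,290),2.8)
E
```

```text
time_s: 28.02
eef_pos: [0.5253, 0.2623, 0.2527]
eef_rot: [0.0, 1.0, 0.007, -0.0]
wrist_force: [-0.4, 0.7, -0.6]
opening: 1.0
grasp_force: 0.0
hole [0.5188 0.1828] [0.0546 0.0263]
hole [0.5252 0.2618] [0.0383 0.0383]
hole [0.5284 0.118 ] [0.0482 0.0479]
handle ((0.526642918586731, 0.18962912261486053), (0.03945716470479965, 0.01478626485913992), 1.4791650772094727)
[0.08 7.27 5.19] [ 0.09  7.27 10.99]
[177  28 107] [0.49730123 0.26205332 0.06903034]
```

View pics/s8.png

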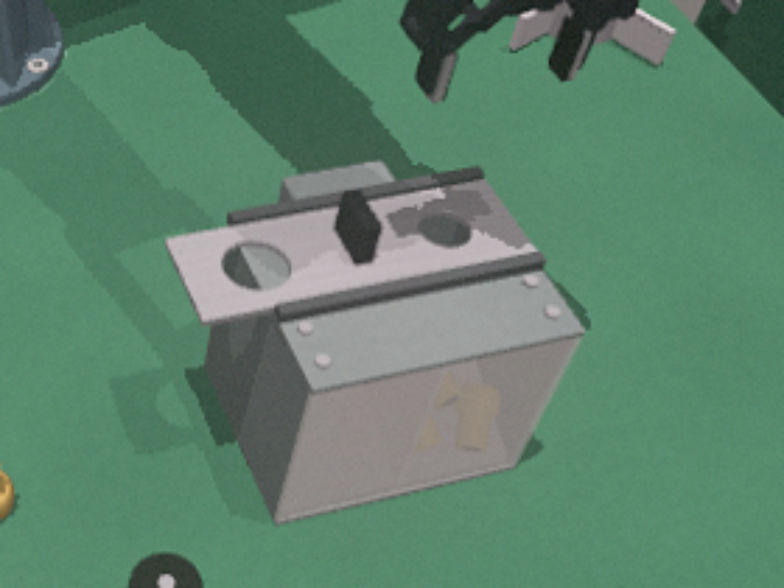

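Three nozzles are visible through the window of the small chamber (about (465,410)). Next, the shutter to the second stop.

```bash
python3 -m handwheel '[[[1,0.1,7.3,0,0,0,0],[1,0.1,7.3,3,0,0,0],[1,0.1,7.3,7,0,0,0],[1,0.1,7.3,10,0,0,0],[1,0.1,7.3,11,0,0,0],[1,0.1,7.3,11,0,0,0]]]'; python3 -m handwheel '[[[-1,0,0,0,0,0,0],[-1,0,0,0,0,0,0],[-1,0,0,0,0,0,0],[-1,0,0,0,0,0,0],[-1,0,0,0,0,0,0],[-1,0,0,0,0,0,0]]]'
```

```text
time_s: 28.88
eef_pos: [0.5272, 0.1894, 0.1425]
eef_rot: [0.0, 1.0, 0.007, -0.001]
wrist_force: [-0.1, 0.4, -0.1]
opening: 1.003
grasp_force: 0.0
time_s: 29.62
eef_pos: [0.528, 0.1895, 0.1439]
eef_rot: [-0.0, 1.0, 0.007, 0.0]
wrist_force: [-1.6, 0.0, 5.4]
opening: 0.154
grasp_force: 60.6
```

```bash
python3 -m handwheel '[[[-1,0,-1,0,0,0,0],[-1,0,-2,0,0,0,0],[-1,0,-3,0,0,0,0],[-1,0,-4,0,0,0,0],[-1,0,-5,0,0,0,0],[-1,0,-5,0,0,0,0],[-1,0,-5,0,0,0,0]]]'
python3 -m handwheel '[[[1,0,0,0,0,0,0],[1,0,0,0,0,0,0],[1,0,0,0,0,0,0],[1,0,0,0,0,0,0],[1,0,0,0,0,0,0],[1,0,0,-8,0,0,0],[1,0,0,-12,0,0,0],[1,0,0,-12,0,0,0],[1,0,0,-12,0,0,0]]]'
python3 - <<'E'
from h import *
c=grab('wrist');bores(c);nozzles(c);print(delta([.5665,-.0905,.14]))
E
```

```text
time_s: 30.5
eef_pos: [0.527, 0.2398, 0.1439]
eef_rot: [-0.0, 1.0, 0.007, 0.0]
wrist_force: [-3.6, 0.4, 7.0]
opening: 0.151
grasp_force: 61.0
time_s: 31.62
eef_pos: [0.5268, 0.2394, 0.263]
eef_rot: [0.0, 1.0, 0.007, -0.0]
wrist_force: [0.3, -0.2, -0.9]
opening: 1.001
grasp_force: 0.0
hole [0.5242 0.3112] [0.0389 0.0384]
hole [0.5179 0.2395] [0.0543 0.0176]
hole [0.5276 0.1674] [0.0484 0.0479]
handle ((0.52583247423172, 0.23936434090137482), (0.03897926211357117, 0.013687864877283573), 0.9727005958557129)
px [503. 153.] hue 18.0 top c [ 0.5668 -0.0887] sz [0.024 0.024] skirt sz [0.035 0.041]
[ 3.58 33.02 12.2 ]
```

Second stop reached, with the large bore at (.5276,.1674). Now the large nozzle.

```bash
python3 -m handwheel '[[[1,0,0,-2,0,0,0],[1,3.6,33,0,0,0,0],[1,3.6,33,4,0,0,0],[1,3.6,33,6,0,0,0],[1,3.6,33,10,0,0,0],[1,3.6,33,12,0,0,0],[1,3.6,33,12,0,0,0],[1,3.6,33,12,0,0,0],[1,3.6,33,12,0,0,0]]]'
python3 - <<'E'
from h import *
c=grab('wrist');nozzles(c);print(T_tool(obs())[:3,3],delta([.5665,-.0905,-.006]))
c=grab('top');nozzles(c)
E
```

```text
time_s: 32.8
eef_pos: [0.567, -0.0894, 0.1423]
eef_rot: [-0.001, 1.0, 0.007, -0.001]
wrist_force: [0.7, 1.5, 0.7]
opening: 1.006
grasp_force: 0.0
px [530. 138.] hue 12.0 top c [ 0.6332 -0.3452] sz [0.024 0.022] skirt sz [0.024 0.032]
px [277. 194.] hue 19.0 top c [ 0.5664 -0.0903] sz [0.024 0.023] skirt sz [0.04  0.041]
[ 0.56763755 -0.08907651  0.14328683] [-0.11  0.15 14.93]
px [406. 191.] hue 16.0 top c [ 0.6335 -0.3483] sz [0.023 0.024] skirt sz [0.031 0.023]
px [515. 398.] hue 2.0 top c [ 0.2204 -0.5538] sz [0.059 0.201] skirt sz [0.064 0.218]
```

```bash
python3 -m handwheel '[[[1,-0.1,0.1,5,0,0,0],[1,-0.1,0.1,10,0,0,0],[1,-0.1,0.1,13.5,0,0,0],[1,-0.1,0.1,14.8,0,0,0],[1,-0.1,0.1,14.8,0,0,0]]]'; python3 -m handwheel '[[[-1,0,0,0,0,0,0],[-1,0,0,0,0,0,0],[-1,0,0,0,0,0,0],[-1,0,0,0,0,0,0],[-1,0,0,0,0,0,0]]]'
```

```text
time_s: 33.52
eef_pos: [0.5671, -0.0903, -0.0042]
eef_rot: [0.0, 1.0, 0.008, 0.0]
wrist_force: [0.9, 0.2, 0.1]
opening: 1.0
grasp_force: 0.0
time_s: 34.15
eef_pos: [0.5674, -0.0912, -0.0038]
eef_rot: [0.0, 1.0, 0.007, 0.001]
wrist_force: [-1.0, 1.8, 5.5]
opening: 0.255
grasp_force: 58.5
```

```bash
python3 -m handwheel '[[[-1,0,0,-6,0,0,0],[-1,0,0,-12,0,0,0],[-1,0,0,-18,0,0,0],[-1,0,0,-24,0,0,0],[-1,-3.5,-25.9,-24,0,0,0],[-1,-3.5,-25.9,-24,0,0,0],[-1,-3.5,-25.9,-24,0,0,0],[-1,-3.5,-25.9,-24,0,0,0],[-1,-3.5,-25.9,-24,0,0,0],[-1,-3.5,-25.9,-24,0,0,0]]]'
python3 - <<'E'
from h import *
c=grab('wrist');T=T_tool(c['o']);print(T[:3].round(4))
P=cloud(c);hsv=cv2.cvtColor(c['frame'],cv2.COLOR_BGR2HSV)
m=(hsv[...,1]>110)&(hsv[...,0]<36)&(hsv[...,2]>50)&(P[...,2]>.2)
q=(P[m]-T[:3,3])@T[:3,:3]
k=(q[:,2]<-.045)&(q[:,2]>-.08); print('top x',q[k,0].min(),q[k,0].max(),'y',q[k,1].min(),q[k,1].max(),'z',np.median(q[k,2]))
print(delta([.5283,.1676,.18]))
E
```

```text
time_s: 35.4
eef_pos: [0.5277, 0.1677, 0.2348]
eef_rot: [0.0, 1.0, 0.008, -0.0]
wrist_force: [-0.0, -0.4, -1.8]
opening: 0.254
grasp_force: 59.5
[[ 9.999e-01  1.600e-02 -9.000e-04  5.277e-01]
 [ 1.600e-02 -9.999e-01 -7.000e-04  1.677e-01]
 [-9.000e-04  6.000e-04 -1.000e+00  2.348e-01]]
top x -0.01264948305097012 0.011814962496759302 y -0.010557333104954766 0.011531837583303048 z -0.051033332161133343
[ 0.03 -0.09  5.49]
```

```bash
python3 -m handwheel '[[[-1,0,-0.05,3,0,0,0],[-1,0,-0.05,5.3,0,0,0],[-1,0,-0.05,5.3,0,0,0]]]'; python3 -m handwheel '[[[-1,0,0,0.8,0,0,0],[-1,0,0,1.6,0,0,0],[-1,0,0,2.4,0,0,0],[-1,0,0,2.9,0,0,0],[-1,0,0,2.9,0,0,0]]]'
```

```text
time_s: 35.83
eef_pos: [0.5269, 0.1659, 0.1802]
eef_rot: [0.0, 1.0, 0.006, -0.002]
wrist_force: [0.1, -0.2, -1.5]
opening: 0.256
grasp_force: 59.5
time_s: 36.45
eef_pos: [0.5277, 0.168, 0.1528]
eef_rot: [0.0, 1.0, 0.007, -0.0]
wrist_force: [0.2, 0.1, -1.7]
opening: 0.254
grasp_force: 59.5
```

```bash
python3 -m handwheel '[[[0.2,0,0,0,0,0,0],[0.2,0,0,0,0,0,0],[0.2,0,0,0,0,0,0],[0.2,0,0,0,0,0,0],[1,0,0,-6,0,0,0],[1,0,0,-10,0,0,0],[1,0,0,-10,0,0,0],[1,0,0,-10,0,0,0]]]'
python3 - <<'E'
from h import *
c=grab('wrist');bores(c);print(delta([.526,.2394,.142]))
u,v=project(c,[.5276,.1675,.165])[0].astype(int);print(cv2.cvtColor(c['frame'],cv2.COLOR_BGR2HSV)[v-6:v+7,u-6:u+7].reshape(-1,3).max(0),cloud(c)[v,u])
c=grab('scene');save(c,'s9.png',(260,80,540,290),2.8)
E
```

```text
time_s: 37.45
eef_pos: [0.5277, 0.1679, 0.2527]
eef_rot: [0.0, 1.0, 0.007, -0.0]
wrist_force: [-0.4, -0.7, 0.2]
opening: 0.999
grasp_force: 0.0
hole [0.5244 0.3106] [0.0379 0.0377]
hole [0.5178 0.2457] [0.0546 0.0274]
hole [0.5271 0.1667] [0.0476 0.0482]
handle ((0.5259767174720764, 0.23929262161254883), (0.03888203203678131, 0.014624122530221939), 1.3450027704238892)
[ 0.   -7.16 10.99]
[177  26 120] [0.49907296 0.16764072 0.06709193]
```

View pics/s9.png

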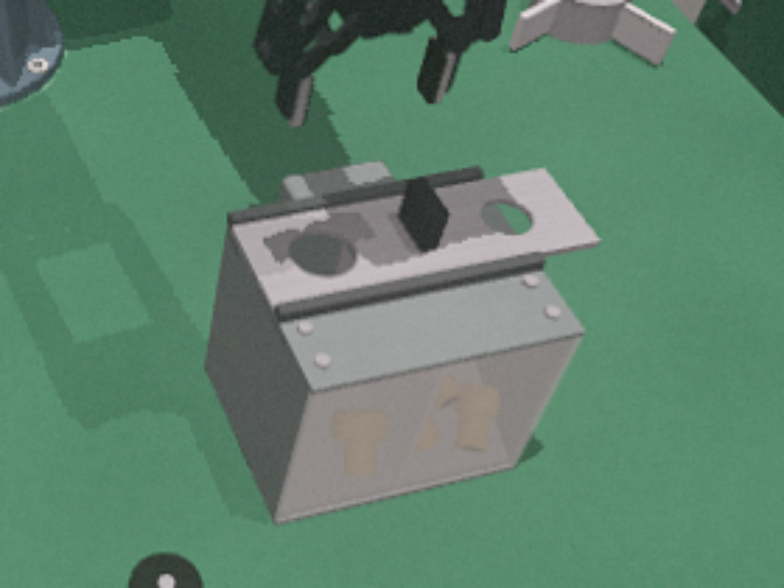

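The large nozzle is in the left chamber at (360,440). Now closing the shutter.

```bash
python3 -m handwheel '[[[1,0,-7.15,0,0,0,0],[1,0,-7.15,3,0,0,0],[1,0,-7.15,7,0,0,0],[1,0,-7.15,10,0,0,0],[1,0,-7.15,11,0,0,0],[1,0,-7.15,11,0,0,0]]]'; python3 -m handwheel '[[[-1,0,0,0,0,0,0],[-1,0,0,0,0,0,0],[-1,0,0,0,0,0,0],[-1,0,0,0,0,0,0],[-1,0,0,0,0,0,0],[-1,0,0,0,0,0,0]]]'
```

```text
time_s: 38.3
eef_pos: [0.5265, 0.2392, 0.1425]
eef_rot: [0.0, 1.0, 0.007, -0.001]
wrist_force: [0.7, -0.3, 0.8]
opening: 0.998
grasp_force: 0.0
time_s: 39.05
eef_pos: [0.5273, 0.2396, 0.144]
eef_rot: [-0.0, 1.0, 0.007, 0.0]
wrist_force: [-2.0, -0.8, 5.0]
opening: 0.154
grasp_force: 60.8
```

```bash
python3 -m handwheel '[[[-1,0,1.3,0,0,0,0],[-1,0,2.6,0,0,0,0],[-1,0,3.9,0,0,0,0],[-1,0,5.2,0,0,0,0],[-1,0,6.5,0,0,0,0],[-1,0,7.8,0,0,0,0],[-1,0,9,0,0,0,0],[-1,0,10,0,0,0,0],[-1,0,10,0,0,0,0],[-1,0,10,0,0,0,0]]]'
python3 -m handwheel '[[[1,0,0,0,0,0,0],[1,0,0,0,0,0,0],[1,0,0,0,0,0,0],[1,0,0,0,0,0,0],[1,0,0,0,0,0,0],[1,0,0,-8,0,0,0],[1,0,0,-12,0,0,0],[1,0,0,-12,0,0,0],[1,0,0,-12,0,0,0],[1,0,0,-12,0,0,0]]]'
python3 - <<'E'
from h import *
c=grab('wrist');bores(c)
c=grab('scene');save(c,'s10.png')
E
```

```text
time_s: 40.3
eef_pos: [0.5293, 0.1387, 0.144]
eef_rot: [0.0, 1.0, 0.007, 0.001]
wrist_force: [0.3, 0.5, 5.7]
opening: 0.152
grasp_force: 61.2
time_s: 41.55
eef_pos: [0.5274, 0.1394, 0.2614]
eef_rot: [0.0, 1.0, 0.007, -0.002]
wrist_force: [0.3, -0.2, 0.3]
opening: 1.003
grasp_force: 0.0
hole [0.5264 0.2112] [0.0381 0.0386]
hole [0.5201 0.1393] [0.0548 0.0171]
hole [0.5287 0.0672] [0.0477 0.048 ]
handle ((0.5277232527732849, 0.13930743932724), (0.03929737210273743, 0.013354339636862278), 1.0800106525421143)
```

View pics/s10.png

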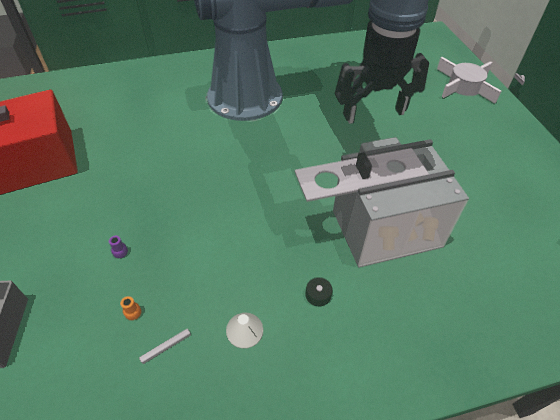

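The shutter is closed (handle at y .1393, as at the start). Only the purple (118,246) and orange (130,308) look-alikes remain, the bystanders haven't moved, and the gripper is clear.

```bash
python3 -c "
from h import *
print(ctrl.hand_in())"
```

```text
the job is handed in; nothing more can be done
None
```

I dropped the three small nozzles through the small bore and the one large nozzle through the large bore, closed the shutter fully, left the cone, key bar and bumper in place, and handed the job in; no verdict was returned.

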